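Take the perfume flask out of the ported bath case

TASK

Reach down through the round port in the top of the clear case, lift the square-bodied perfume flask off its pedestal by its round stopper and out through the port, and set it down gently, upright and wholly on the flat cork coaster on the steel tray, then let go. Leave the cream jar in the case and the things on the tray where they are, and do not knock or lean hard on the case.

Things in the scene. Friction and masses are not known exactly. Their poses are not given: they have to be found in the camera images.
- case: Fixed case, 150 (its x) x 290 (its y) x 150 mm high, origin at the centre of its underside: clear walls 4 mm thick, opaque bamboo top plate 8 mm thick with two round ports 110 mm across at y = -70 and +70 mm; part close the gripper to fit in. Under each port's centre stands a round pedestal 64 mm across, its top 40 mm above the work surface; one bears the flask, the other the jar, either way round.
- port_a (a point): Centre of one port of the case (its y = -70 mm), level with the top face, 150 mm above the work surface.
- port_b (a point): Centre of the other port of the case (its y = +70 mm), level with the top face, 150 mm above the work surface.
- flask: Loose perfume flask, about 0.16 kg, 96 mm high, upright: square amber glass body 40 x 40 mm, 54 mm high; neck 20 mm across; fixed round steel stopper 26 mm across, from 60 to 96 mm above the underside, to lift it by. Origin at the centre of the underside, z up. It stands on a pedestal within 8 mm of the port's axis, the stopper's top 14 mm below the case's top face.
- jar: Loose squat round cream jar, 42 mm high, white body 52 mm across with a flat bamboo lid 56 mm across. Origin at the centre of its underside. It stands on the other pedestal and stays there.
- tray: Fixed round steel tray, 300 mm across, with a low rim 12 mm high; its floor is 4 mm above the work surface. Origin at the centre of its underside. Its yaw varies and the coaster turns with it.
- coaster: Flat round cork coaster, 104 mm across and 5 mm thick, fixed on the tray's floor with its centre 78 mm from the tray's centre. Origin at the centre of its underside, 4 mm above the work surface; its top is 9 mm above the work surface.
- ring_dish: Loose white ceramic ring dish, 72 mm across, 22 mm high, open on top, on the tray. Origin at the centre of its underside. Leave it.
- compact: Loose closed round mirror compact of brass, 66 mm across, 14 mm high, on the tray. Origin at the centre of its underside. Leave it.
- soap_block: Loose rectangular bamboo soap block, 62 x 42 x 20 mm, on the tray. Origin at the centre of its underside. Leave it.
Mind the look-alikes: they are no part of the job. Of the things like the flask, leave any that is yellow; of the rest the larger one is meant.

How it is judged (in metres and radians):
On the way, in this order (a step that is already met when the one before it is completed fails the run):
1. the flask has been lifted clear out of the case: its underside is above the top face (height (world z) of flask above 0.155 m), for 0.1 s.
2. the flask, still held by the fingers and upright, has been lowered to within 20 mm of the coaster's top, over the coaster (horizontal distance between flask and coaster below 0.025 m and angle between flask's own z axis and vertical below 0.17 rad and z of flask in the frame of coaster below 0.025 m and contact force between the fingers and flask above 0.5 N), for 0.05 s.
At the end, for the whole second after the job is handed in: The flask stands released and at rest on the coaster, its centre within 25 mm of the coaster's centre, upright within 10 degrees; the cream jar is still on its pedestal (horizontal distance between flask and coaster below 0.025 m and angle between flask's own z axis and vertical below 0.17 rad and z of flask in the frame of coaster between 0.001 and 0.01 m and linear speed of flask below 0.03 m/s and contact force between the fingers and flask below 0.1 N and height (world z) of jar above 0.035 m); the robot touches nothing.
It fails at once if the ring dish on the tray is shifted by more than 15 mm (distance of ring_dish from where it was at the start of the episode above 0.015 m).
It fails at once if the mirror compact on the tray is shifted by more than 15 mm (distance of compact from where it was at the start of the episode above 0.015 m).
It fails at once if the bamboo soap block on the tray is shifted by more than 15 mm (distance of soap_block from where it was at the start of the episode above 0.015 m).
It fails at once if the cream jar is shifted by more than 15 mm or tipped (distance of jar from where it was at the start of the episode above 0.015 m or angle between jar's own z axis and vertical above 0.25 rad).
It fails at once if the case is struck or leaned on with more than 25 N (contact force between any of the arm, the fingers and case above 25 N).
It also fails if it takes over 42 s, if anything falls off the work surface, if the arm or the gripper's body presses on something with over 40 N, if the wrist force passes 120 N, or if a joint passes its speed limit or range.

ROBOT

A 6-joint arm with a two-finger parallel gripper is mounted at the origin on the work surface. World frame = base frame: x ahead of the robot, y to its left, z up, the work surface at z = 0. Lengths are in mm, angles in rad, forces in N, time in s.
With the tool pointing down it reaches from about 350 to 875 mm from the base axis. Payload 4.2 kg.
Tool frame: the origin (TCP) lies at the very end of the fingers, on their centre line; the grasp point (between the pads) lies 19 mm behind it; z points along the fingers, y is the line along which they close (so a half turn about z gives the same grasp; the last joint's range is limited). The gripper opens to 85 mm and grips with 20 to 120 N. Pads are 22 mm wide; open, the fingers measure 114 mm over their backs; the gripper's body (76 mm by 85 mm) begins 54 mm behind the grasp point. The pads swing forward as they close: fully open they stand 13 mm farther back than shut.
Start: joints at [1.566, 0.385, 0.008, 0, -1.194, -0.259], TCP at [162.937, 603.366, 231.312] pointing down, gripper open.
Joint ranges: [-3.14, 3.14], [-1.21, 2.06], [-1.07, 1.41], [-3.16, 2.05], [-2.99, -0.16], [-3.1, 3.1]. Speed limits (rad/s): [2.79, 2.79, 3.14, 3.14, 3.14, 3.14].

INTERFACE

Orientations are given as a unit quaternion [x, y, z, w].
In Python, from bench import arm, optics gives the robot as it stands. The module is installed in compiled form; this text tells all that it offers.
- The arm moves only by the tool step_arm, never from a script. Its argument "motion" is a list of rows, each an object with "dr": the turn, a rotation vector about the tool's x, y, z in units of 8 degrees (1.0 is 8 degrees), a list of three; "slide": the shift along the tool's x, y, z in mm, a list of three; "jaw": the finger opening in mm, from 0 to 85.4. A call has exactly 8 rows; each row is the pose to reach, as a shift and turn from the pose commanded when the call began, along the tool's axes at that moment; what a row does not reach only later rows make up. A row lasts 1/8 s, in which the tool goes at most 62.5 mm and 10.7 degrees, less where a joint would pass 70% of its speed; a pose out of reach is approached as far as the arm can. A call with a gripper value outside its range is refused whole. The fingers move at their own pace and stop on an object; the grip force is fixed at half the most. Time passes only in rows, so rows that repeat a pose let the fingers close, or fill a call up. It gives the time, the measured TCP pose, the force, the opening and the grip force at its end, in the units of the state.
- arm.read_state(): the state, without advancing time (a new reading comes with each control period).
- optics.get_image(name): name is "scene" or "top"; returns the picture (384x512x3 uint8, blue, green, red); there is no depth.
- optics.camera_info(name): a dict with "camera_matrix" (3x3 intrinsics, pixels), "view" (4x4, takes a point from world to camera coordinates). Camera axes: x right, y up, looking along -z (the intrinsics and any distortion apply to the point x, -y, -z); pixel columns grow to the right and rows downward; lengths in mm; the calibration is good to about 2 mm. A picture is of the moment at which its call begins. camera_info takes no time and is no camera call.
- arm.job_done(): hands the job in; it is judged then, once.
The state is a dict: "clock": time; "joints": joint angles; "joint_vel": joint speeds; "joint_efforts": joint torques, N m; "position": TCP position; "ee_rot": TCP orientation; "contact_force": force on the tool from outside, world axes, zero at the start; "wrist_torque": the same for the moment, N m; "gripper_width": finger opening in mm; "grasp_force": force on a finger pad.
Only numpy, scipy, OpenCV 4.12 (cv2) and the standard library are available. Lean on these libraries where they do the work, as an engineer would, in place of code of your own. Each camera call takes 0.05 s, during which the arm holds its last target. There are 200 camera calls.

## Working session

There is one attempt and no reset: what is moved stays moved. The work goes in short steps, Python scripts to look and compute and a tool call to move; the robot and the scene stay as the last step left them, time stands still between calls to the robot, and variables do not carry over. Pictures are saved under pics/ and viewed, at most 10 in all, crops included, and the job is handed in when it is done.

Besides the shell and the picture viewer there is one more tool, called after "Emit:" as name(argument=value, ...) on one line, values as JSON. step_arm: Moves the arm, as the interface text tells. Its arguments: {"type":"object","properties":{"motion":{"type":"array","items":{"type":"object","properties":{"dr":{"type":"array","items":{"type":"number"}},"slide":{"type":"array","items":{"type":"number"}},"jaw":{"type":"number"}}}}},"required":["motion"]}

```bash
mkdir -p pics; cat > h.py <<'E'
import numpy as np, cv2
from bench import arm, optics
def ray(n,px):
    c=optics.camera_info(n); K=np.array(c["camera_matrix"],float); V=np.array(c["view"],float)
    d=c.get("distortion",None)
    p=np.linalg.inv(K)@np.array([px[0],px[1],1.])
    dc=np.array([p[0],-p[1],-1.]); R=V[:3,:3]
    return -R.T@V[:3,3], R.T@dc
def onz(n,px,z):
    o,d=ray(n,px); return o+d*(z-o[2])/d[2]
def proj(n,P):
    c=optics.camera_info(n); V=np.array(c["view"],float)
    q=V[:3,:3]@np.array(P,float)+V[:3,3]; p=np.array(c["camera_matrix"])@np.array([q[0],-q[1],-q[2]]); return p[:2]/p[2]
E
python3 - <<'E'
from h import *
for n in("scene","top"):
    cv2.imwrite(f"pics/{n}0.png",optics.get_image(n)); c=optics.camera_info(n); print(c)
print(arm.read_state())
E
```

```text
{'camera_matrix': array([[373.34211985,   0.        , 254.24014084],
       [  0.        , 373.34211985, 190.36467039],
       [  0.        ,   0.        ,   1.        ]]), 'view': array([[-8.29575354e-01,  5.58171222e-01, -1.57993203e-02,
         3.99137540e+02],
       [-4.23627088e-01, -6.10673132e-01,  6.69042910e-01,
         1.48344518e+02],
       [ 3.63792278e-01,  5.61714529e-01,  7.43055830e-01,
        -1.18068117e+03],
       [ 0.00000000e+00,  0.00000000e+00,  0.00000000e+00,
         1.00000000e+00]])}
{'camera_matrix': array([[438.57084743,   0.        , 263.32818891],
       [  0.        , 438.57084743, 196.33034505],
       [  0.        ,   0.        ,   1.        ]]), 'view': array([[ 4.44324717e-03, -9.99846554e-01,  1.69447741e-02,
         1.96915367e+01],
       [ 9.94451343e-01,  6.19899565e-03,  1.05014756e-01,
        -4.92127578e+02],
       [-1.05103683e-01,  1.63841468e-02,  9.94326292e-01,
        -1.07231053e+03],
       [ 0.00000000e+00,  0.00000000e+00,  0.00000000e+00,
         1.00000000e+00]])}
{'clock': 0.1, 'joints': array([ 1.56556802e+00,  3.85478088e-01,  6.80690593e-03, -4.12981099e-04,
       -1.19401935e+00, -2.58608133e-01]), 'joint_vel': array([ 0.00110073,  0.00017829,  0.00212699,  0.00196278,  0.00049284,
       -0.00189574]), 'joint_efforts': array([-3.66704662e-04, -3.93317878e+01,  1.88932657e+01,  4.19795886e+00,
       -2.56516621e-03,  3.65290731e-06]), 'position': array([162.83997228, 602.89050391, 230.35258011]), 'ee_rot': array([ 9.91300920e-01, -1.31611367e-01, -7.07282602e-05,  9.63764458e-04]), 'contact_force': array([ 0.28996407, -0.3385449 ,  0.11308244]), 'wrist_torque': array([-0.00081452,  0.0177426 , -0.00096586]), 'grasp_force': 0.0, 'gripper_width': 85.63891733094964}
```

View pics/scene0.png

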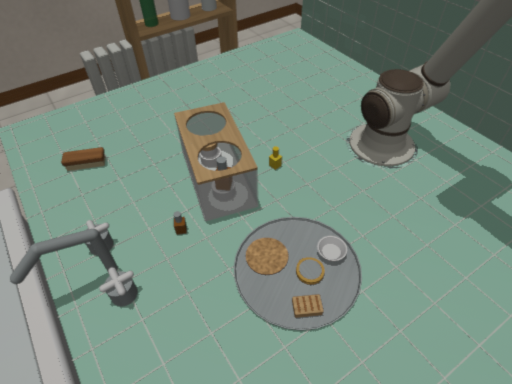

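View pics/top0.png

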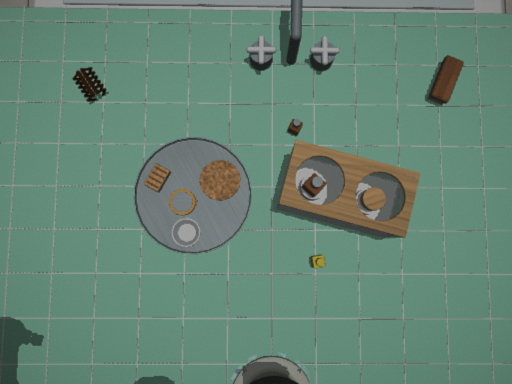

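The scene picture shows the case around (215,150), the tray at (298,270) with the coaster at (267,256), a small amber flask at (180,223) and a yellow one at (276,158). In the top picture the ports are near (319,181) and (380,197), and the coaster is at (220,180).

There are three flask-like things in the top view: one in the left port at (315,184), a small amber one at (295,127) and a yellow one at (319,261). The yellow one is excluded, and the one in the port is the larger of the other two. I'll confirm that in an enlarged crop.

```bash
python3 - <<'E'
from h import *
a=cv2.imread("pics/top0.png");b=cv2.imread("pics/scene0.png")
A=cv2.resize(a[110:280,270:430],None,fx=3.5,fy=3.5,interpolation=cv2.INTER_CUBIC)[:595,:400]
B=cv2.resize(b[100:250,165:265],None,fx=4,fy=4,interpolation=cv2.INTER_CUBIC)[:595]
B=cv2.copyMakeBorder(B,0,595-B.shape[0],0,0,cv2.BORDER_CONSTANT) if B.shape[0]<595 else B
cv2.imwrite("pics/crop.png",np.hstack([A,B]))
# bamboo plate and coaster masks in top
hsv=cv2.cvtColor(a,cv2.COLOR_BGR2HSV)
m=cv2.inRange(hsv,(5,70,60),(25,255,255)); 
for c in cv2.findContours(cv2.morphologyEx(m,cv2.MORPH_CLOSE,np.ones((5,5))),cv2.RETR_CCOMP,cv2.CHAIN_APPROX_NONE)[0]:
    if cv2.contourArea(c)>150: 
        r=cv2.minAreaRect(c);print(r, cv2.contourArea(c))
        bx=cv2.boxPoints(r)
        if max(r[1])>100: print([onz("top",p,150)[:2].round(1) for p in bx], onz("top",r[0],150).round(1))
        else: print(onz("top",r[0],9).round(1), cv2.fitEllipse(c),onz("top",cv2.fitEllipse(c)[0],9).round(1),onz("top",cv2.fitEllipse(c)[0],150).round(1))
E
```

```text
((182.30003356933594, 201.9000244140625), (26.385601043701172, 25.491174697875977), 26.56505012512207) 517.0
[478.3 227.1   9. ] ((182.14657592773438, 201.60882568359375), (25.09114646911621, 26.405471801757812), 87.80477905273438) [479.1 227.5   9. ] [466.  203.7 150. ]
((181.5, 201.5), (21.0, 21.0), 0.0) 359.0
[479.3 229.1   9. ] ((181.6116485595703, 201.5277557373047), (21.3519287109375, 21.49506950378418), 179.84339904785156) [479.3 228.8   9. ] [466.2 204.8 150. ]
((373.7500305175781, 198.25001525878906), (22.62741470336914, 21.920310974121094), 45.0) 392.5
[ 490.6 -259.8    9. ] ((373.5411376953125, 198.2288818359375), (21.80210304260254, 23.051122665405273), 99.95438385009766) [ 490.7 -259.3    9. ] [ 476.2 -221.2  150. ]
((156.72280883789062, 177.046630859375), (16.267833709716797, 24.257787704467773), 30.25643539428711) 359.0
[541.4 293.4   9. ] ((156.6594696044922, 177.07568359375), (17.890283584594727, 27.961484909057617), 31.69539451599121) [541.3 293.6   9. ] [520.4 261.4 150. ]
((219.5, 179.5), (39.0, 39.0), 90.0) 1214.5
[536.2 133.9   9. ] ((219.48854064941406, 179.646
[... 420 characters left out ...]
1948.5
[ 496.5 -274.7    9. ] ((379.7119140625, 196.05776977539062), (49.08308029174805, 50.617469787597656), 131.6064910888672) [ 496.3 -275.2    9. ] [ 481.1 -235.1  150. ]
((319.2500305175781, 180.25), (50.20458221435547, 49.497474670410156), 45.0) 1944.5
[ 536.  -120.8    9. ] ((319.1377868652344, 179.99063110351562), (49.32724380493164, 50.27335739135742), 117.3194351196289) [ 536.7 -120.5    9. ] [ 516.3 -100.1  150. ]
((447.0689697265625, 78.32756805419922), (18.198143005371094, 43.26701354980469), 21.801410675048828) 720.5
[ 809.6 -460.9    9. ] ((447.0777893066406, 78.46827697753906), (19.35602378845215, 52.775390625), 21.43831443786621) [ 809.2 -460.9    9. ] [ 754.2 -397.2  150. ]
```

View pics/crop.png

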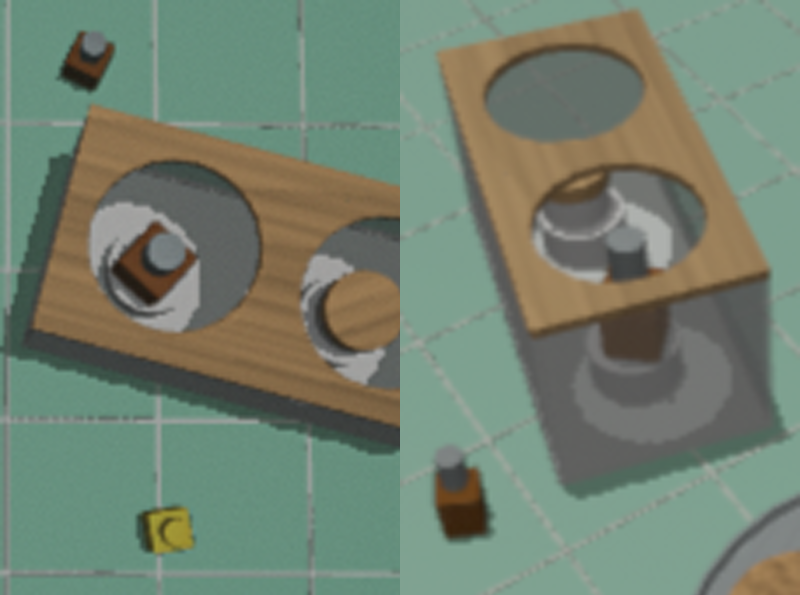

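The crop shows the flask in the left port: stopper at about (317,182) in the top view and (221.5,160) in the scene view. It is amber and clearly larger than the loose amber one, so it is the one meant. Next I'll triangulate the stopper and work out the move.

```bash
cat >> h.py <<'E'
from scipy.spatial.transform import Rotation as Ro
def tri(p,q):
    o1,d1=ray("top",p);o2,d2=ray("scene",q)
    s=np.linalg.lstsq(np.c_[d1,-d2],o2-o1,rcond=None)[0]
    a,b=o1+s[0]*d1,o2+s[1]*d2; return (a+b)/2,np.linalg.norm(a-b)
def go(P):
    s=arm.read_state();R=Ro.from_quat(s["ee_rot"]).as_matrix()
    return R.T@(np.array(P)-s["position"])
E
python3 - <<'E'
from h import *
a=cv2.imread("pics/top0.png");b=cv2.imread("pics/scene0.png")
# grey stopper masks
def grey(im,x0,x1,y0,y1):
    h=cv2.cvtColor(im,cv2.COLOR_BGR2HSV)[y0:y1,x0:x1]; print(h[...,0].tolist() if 0 else "")
    m=cv2.inRange(h,(90,25,60),(125,255,255)); n,l,st,c=cv2.connectedComponentsWithStats(m)
    for i in range(1,n):
        if st[i,4]>15: print(st[i],c[i]+[x0,y0])
grey(a,300,335,165,205); grey(b,205,240,145,185)
p,q=(317.0,182.0),(221.4,159.7)
print(tri(p,q),onz("top",p,136),onz("scene",q,136))
print("tray c", onz("top",(193.5,195),12))
s=arm.read_state();print(Ro.from_quat(s["ee_rot"]).as_matrix().round(4))
E
```

```text
(array([514.11344921, -97.66143033, 131.46497818]), np.float64(0.6257828147023473)) [513.73436241 -97.21813499 136.        ] [516.04622817 -93.05488194 136.        ]
tray c [495.75087638 198.7366672   12.        ]
[[ 9.654e-01 -2.609e-01 -4.000e-04]
 [-2.609e-01 -9.654e-01 -1.900e-03]
 [ 1.000e-04  1.900e-03 -1.000e+00]]
```

Emit:
step_arm(motion=[{"dr":[0,0,0],"slide":[37,41.5,0],"jaw":46},{"dr":[0,0,0],"slide":[74,83,0],"jaw":46},{"dr":[0,0,0],"slide":[111,124.5,0],"jaw":46},{"dr":[0,0,0],"slide":[148,166,0],"jaw":46},{"dr":[0,0,0],"slide":[185,207.5,0],"jaw":46},{"dr":[0,0,0],"slide":[222,249,0],"jaw":46},{"dr":[0,0,0],"slide":[259,290.5,0],"jaw":46},{"dr":[0,0,0],"slide":[296,332,0],"jaw":46}])

```text
clock: 1.1
position: [362.4, 203.9, 231.2]
ee_rot: [0.991, -0.131, -0.0, -0.0]
contact_force: [0.4, -0.7, -0.1]
gripper_width: 46.1
grasp_force: 0.0
```

```bash
python3 - <<'E'
from h import *
s=arm.read_state();print(s["position"],s["ee_rot"],s["joints"],s["gripper_width"],go([514,-97,230]))
E
```

```text
[362.36793902 203.85929816 231.24045893] [ 9.91350785e-01 -1.31238790e-01 -3.13928779e-05 -1.62654280e-05] [ 9.06887153e-01  1.87578703e-02 -4.65712112e-01 -7.97908654e-05
 -1.08633018e+00  4.00709385e-01] 46.09059876854404 [224.69463915 251.03977759   1.21948669]
```

Emit:
step_arm(motion=[{"dr":[0,0,0],"slide":[36,40,0],"jaw":46},{"dr":[0,0,0],"slide":[72,80,0],"jaw":46},{"dr":[0,0,0],"slide":[108,120,0],"jaw":46},{"dr":[0,0,0],"slide":[144,160,0],"jaw":46},{"dr":[0,0,0],"slide":[180,200,0],"jaw":46},{"dr":[0,0,0],"slide":[212,236,0],"jaw":46},{"dr":[0,0,0],"slide":[224.5,251,0],"jaw":46},{"dr":[0,0,0],"slide":[224.5,251,0],"jaw":46}])

```text
clock: 2.1
position: [513.4, -96.4, 230.4]
ee_rot: [0.991, -0.133, -0.001, 0.0]
contact_force: [0.2, 1.2, 0.8]
gripper_width: 45.8
grasp_force: 0.0
```

```bash
python3 - <<'E'
from h import *
s=arm.read_state();print(s["position"],s["joints"],go([514,-97,105]))
b=optics.get_image("scene");t=optics.get_image("top")
B=cv2.resize(b[40:240,150:300],None,fx=2.6,fy=2.6);T=cv2.resize(t[100:300,250:400],None,fx=2.6,fy=2.6)
cv2.imwrite("pics/c2.png",np.hstack([B,T]))
print(proj("scene",s["position"]))
E
```

```text
[513.35261292 -96.35013481 230.43068692] [ 1.25280207e-01  2.11541475e-01 -2.41822118e-01 -2.24633399e-04
 -1.11909218e+00  1.17901098e+00] [  0.99777303   0.40028007 125.42943387]
[218.41106023 129.1018779 ]
```

View pics/c2.png

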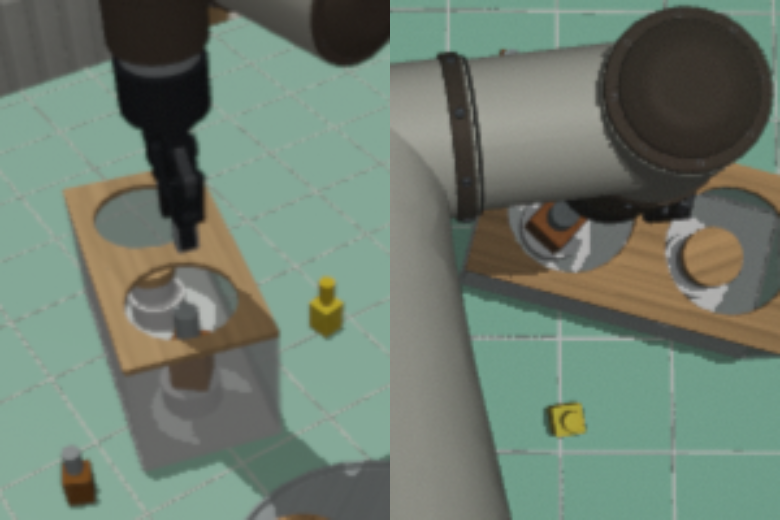

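The picture shows the fingers over the flask's port, with the fingertips at about (221,134) in the scene view. The stopper lies below them, with room on either side, so I'll descend.

Emit:
step_arm(motion=[{"dr":[0,0,0],"slide":[0,0,25],"jaw":46},{"dr":[0,0,0],"slide":[0,0,50],"jaw":46},{"dr":[0,0,0],"slide":[0,0,70],"jaw":46},{"dr":[0,0,0],"slide":[0,0,85],"jaw":46},{"dr":[0,0,0],"slide":[0,0,100],"jaw":46},{"dr":[0,0,0],"slide":[0,0,113],"jaw":46},{"dr":[0,0,0],"slide":[0,0,125],"jaw":46},{"dr":[0,0,0],"slide":[0,0,125],"jaw":46}])

```text
clock: 3.2
position: [512.8, -95.3, 105.3]
ee_rot: [0.991, -0.132, -0.001, 0.0]
contact_force: [-0.3, -0.4, -0.7]
gripper_width: 46.0
grasp_force: 0.0
```

```bash
python3 - <<'E'
from h import *
b=optics.get_image("scene");s=arm.read_state();print(s["position"],s["contact_force"])
cv2.imwrite("pics/c3.png",cv2.resize(b[80:230,160:280],None,fx=4,fy=4,interpolation=cv2.INTER_CUBIC))
E
```

```text
[513.40446279 -95.27748005 106.03003973] [0.4380885  0.05533384 0.65357124]
```

View pics/c3.png

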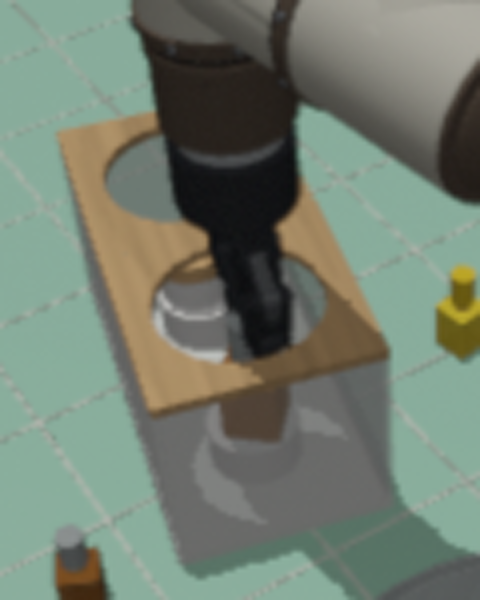

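The picture shows the fingers inside the port, with the near finger at about (227,160) in front of the stopper. There is no contact force, so I'll close the jaws.

Emit:
step_arm(motion=[{"dr":[0,0,0],"slide":[0,0,0],"jaw":38},{"dr":[0,0,0],"slide":[0,0,0],"jaw":32},{"dr":[0,0,0],"slide":[0,0,0],"jaw":28},{"dr":[0,0,0],"slide":[0,0,0],"jaw":24},{"dr":[0,0,0],"slide":[0,0,0],"jaw":20},{"dr":[0,0,0],"slide":[0,0,0],"jaw":20},{"dr":[0,0,0],"slide":[0,0,0],"jaw":20},{"dr":[0,0,0],"slide":[0,0,0],"jaw":20}])

```text
clock: 4.25
position: [513.7, -95.3, 106.8]
ee_rot: [0.991, -0.131, 0.0, 0.0]
contact_force: [0.1, -1.3, 4.5]
gripper_width: 24.4
grasp_force: 58.6
```

Emit:
step_arm(motion=[{"dr":[0,0,0],"slide":[0,0,-5],"jaw":20},{"dr":[0,0,0],"slide":[0,0,-10],"jaw":20},{"dr":[0,0,0],"slide":[0,0,-15],"jaw":20},{"dr":[0,0,0],"slide":[0,0,-20],"jaw":20},{"dr":[0,0,0],"slide":[0,0,-27],"jaw":20},{"dr":[0,0,0],"slide":[0,0,-34],"jaw":20},{"dr":[0,0,0],"slide":[0,0,-40],"jaw":20},{"dr":[0,0,0],"slide":[0,0,-40],"jaw":20}])

```text
clock: 5.25
position: [513.8, -95.2, 147.0]
ee_rot: [0.991, -0.131, 0.001, -0.0]
contact_force: [-0.6, 0.5, -1.2]
gripper_width: 24.4
grasp_force: 58.8
```

```bash
python3 - <<'E'
from h import *
b=optics.get_image("scene");s=arm.read_state();print(s["position"],s["contact_force"],s["gripper_width"])
cv2.imwrite("pics/c4.png",cv2.resize(b[80:230,160:280],None,fx=4,fy=4,interpolation=cv2.INTER_CUBIC))
E
```

```text
[513.48120139 -95.12977475 146.54709715] [-0.82860792 -0.50709196 -2.57914565] 23.881753944532537
```

View pics/c4.png

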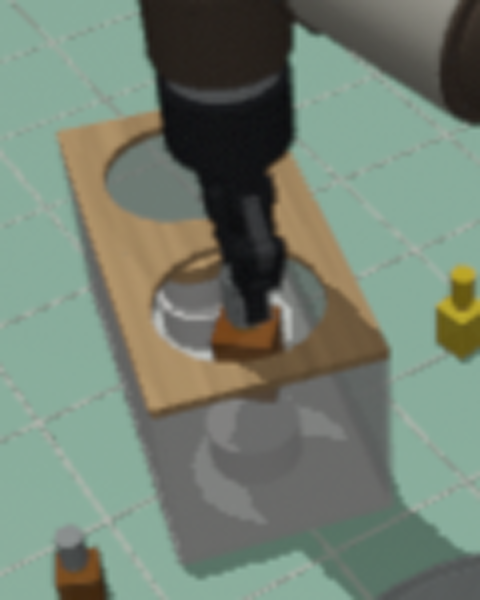

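The flask is held and coming up, with its body at about (222,163) and the pedestal below it empty. The weight also shows as about -2 N. I'll lift it out of the case.

Emit:
step_arm(motion=[{"dr":[0,0,0],"slide":[0,0,-8],"jaw":20},{"dr":[0,0,0],"slide":[0,0,-25],"jaw":20},{"dr":[0,0,0],"slide":[0,0,-45],"jaw":20},{"dr":[0,0,0],"slide":[0,0,-65],"jaw":20},{"dr":[0,0,0],"slide":[0,0,-85],"jaw":20},{"dr":[0,0,0],"slide":[0,0,-102],"jaw":20},{"dr":[0,0,0],"slide":[0,0,-110],"jaw":20},{"dr":[0,0,0],"slide":[0,0,-110],"jaw":20}])

```text
clock: 6.3
position: [513.5, -95.1, 256.7]
ee_rot: [0.991, -0.132, 0.0, -0.0]
contact_force: [-0.4, -0.5, -1.9]
gripper_width: 24.3
grasp_force: 58.9
```

```bash
python3 - <<'E'
from h import *
s=arm.read_state();print(s["position"],s["ee_rot"],s["gripper_width"],go([536,135,257]))
b=optics.get_image("scene")
cv2.imwrite("pics/c5.png",cv2.resize(b[60:220,150:290],None,fx=3.7,fy=3.7,interpolation=cv2.INTER_CUBIC))
E
```

```text
[513.48403408 -95.13868895 256.65529443] [ 9.91306192e-01 -1.31574445e-01  4.04549427e-04 -1.86941934e-04] 24.316698758045405 [ -38.29763925 -228.04412826   -0.26474126]
```

View pics/c5.png

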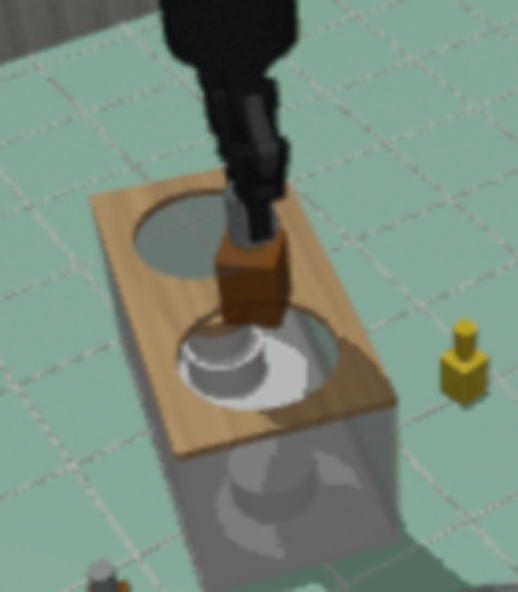

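The flask hangs upright above the case at about (218,135), with its underside near z = 190. Next I'll carry it to the coaster.

Emit:
step_arm(motion=[{"dr":[0,0,0],"slide":[-3,-18,0],"jaw":20},{"dr":[0,0,0],"slide":[-9,-55,0],"jaw":20},{"dr":[0,0,0],"slide":[-16,-95,0],"jaw":20},{"dr":[0,0,0],"slide":[-22,-135,0],"jaw":20},{"dr":[0,0,0],"slide":[-29,-175,0],"jaw":20},{"dr":[0,0,0],"slide":[-35,-208,0],"jaw":20},{"dr":[0,0,0],"slide":[-38,-224,0],"jaw":20},{"dr":[0,0,0],"slide":[-38,-228,0],"jaw":20}])

```text
clock: 7.35
position: [535.8, 135.8, 255.7]
ee_rot: [0.991, -0.131, -0.001, 0.0]
contact_force: [-0.3, 0.0, -2.4]
gripper_width: 24.6
grasp_force: 59.2
```

```bash
python3 - <<'E'
from h import *
s=arm.read_state();print(s["position"],s["gripper_width"],go([536,134,90]))
E
```

```text
[535.83690417 135.77798721 255.67786147] 24.554275409631177 [  0.79027419   1.51445943 165.67867545]
```

Emit:
step_arm(motion=[{"dr":[0,0,0],"slide":[0,0.5,15],"jaw":20},{"dr":[0,0,0],"slide":[0.5,1,45],"jaw":20},{"dr":[0,0,0],"slide":[0.5,1.5,80],"jaw":20},{"dr":[0,0,0],"slide":[0.5,1.5,110],"jaw":20},{"dr":[0,0,0],"slide":[0.5,1.5,135],"jaw":20},{"dr":[0,0,0],"slide":[0.5,1.5,155],"jaw":20},{"dr":[0,0,0],"slide":[0.5,1.5,165],"jaw":20},{"dr":[0,0,0],"slide":[0.5,1.5,165],"jaw":20}])

```text
clock: 8.35
position: [535.8, 132.3, 90.5]
ee_rot: [0.991, -0.132, -0.001, 0.001]
contact_force: [1.4, 0.0, -1.6]
gripper_width: 24.5
grasp_force: 59.2
```

```bash
python3 - <<'E'
from h import *
b=optics.get_image("scene");s=arm.read_state();print(s["position"],s["contact_force"],s["gripper_width"])
cv2.imwrite("pics/c6.png",cv2.resize(b[190:340,220:370],None,fx=4,fy=4,interpolation=cv2.INTER_CUBIC))
E
```

```text
[536.46382283 132.77926649  91.40443744] [-0.3755029   0.12475925 -2.58275989] 24.142648916973023
```

View pics/c6.png

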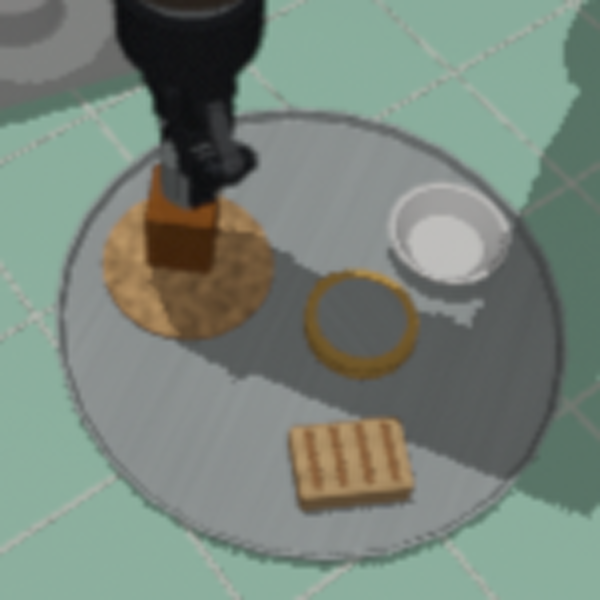

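The flask is upright and held just above the coaster, its foot at about (265,254) in the scene image against the coaster centre at (267,256). I'll lower it slowly.

Emit:
step_arm(motion=[{"dr":[0,0,0],"slide":[0,0,3],"jaw":20},{"dr":[0,0,0],"slide":[0,0,6],"jaw":20},{"dr":[0,0,0],"slide":[0,0,8],"jaw":20},{"dr":[0,0,0],"slide":[0,0,10],"jaw":20},{"dr":[0,0,0],"slide":[0,0,11],"jaw":20},{"dr":[0,0,0],"slide":[0,0,12],"jaw":20},{"dr":[0,0,0],"slide":[0,0,13],"jaw":20},{"dr":[0,0,0],"slide":[0,0,13],"jaw":20}])

```text
clock: 9.4
position: [536.2, 133.2, 78.2]
ee_rot: [0.991, -0.131, -0.0, 0.0]
contact_force: [-0.1, -0.0, -2.1]
gripper_width: 24.2
grasp_force: 59.2
```

Emit:
step_arm(motion=[{"dr":[0,0,0],"slide":[0,0,0.5],"jaw":20},{"dr":[0,0,0],"slide":[0,0,1],"jaw":20},{"dr":[0,0,0],"slide":[0,0,1.5],"jaw":20},{"dr":[0,0,0],"slide":[0,0,2],"jaw":20},{"dr":[0,0,0],"slide":[0,0,2],"jaw":20},{"dr":[0,0,0],"slide":[0,0,2],"jaw":20},{"dr":[0,0,0],"slide":[0,0,2],"jaw":20},{"dr":[0,0,0],"slide":[0,0,2],"jaw":20}])

```text
clock: 10.4
position: [536.3, 133.3, 76.3]
ee_rot: [0.991, -0.131, 0.0, -0.0]
contact_force: [-0.1, -0.0, -1.5]
gripper_width: 24.6
grasp_force: 59.2
```

Emit:
step_arm(motion=[{"dr":[0,0,0],"slide":[0,0,0.3],"jaw":20},{"dr":[0,0,0],"slide":[0,0,0.6],"jaw":20},{"dr":[0,0,0],"slide":[0,0,0.9],"jaw":20},{"dr":[0,0,0],"slide":[0,0,1.2],"jaw":20},{"dr":[0,0,0],"slide":[0,0,1.2],"jaw":20},{"dr":[0,0,0],"slide":[0,0,1.2],"jaw":20},{"dr":[0,0,0],"slide":[0,0,1.2],"jaw":20},{"dr":[0,0,0],"slide":[0,0,1.2],"jaw":20}])

```text
clock: 11.4
position: [536.5, 133.2, 75.8]
ee_rot: [0.991, -0.131, 0.0, -0.0]
contact_force: [-1.6, -0.7, 6.2]
gripper_width: 24.5
grasp_force: 59.5
```

The upward force shows the flask is standing on the coaster. I'll release it.

Emit:
step_arm(motion=[{"dr":[0,0,0],"slide":[0,0,0],"jaw":26},{"dr":[0,0,0],"slide":[0,0,0],"jaw":30},{"dr":[0,0,0],"slide":[0,0,0],"jaw":36},{"dr":[0,0,0],"slide":[0,0,0],"jaw":42},{"dr":[0,0,0],"slide":[0,0,0],"jaw":50},{"dr":[0,0,0],"slide":[0,0,0],"jaw":55},{"dr":[0,0,0],"slide":[0,0,0],"jaw":55},{"dr":[0,0,0],"slide":[0,0,0],"jaw":55}])

```text
clock: 12.4
position: [536.3, 133.2, 75.1]
ee_rot: [0.991, -0.132, -0.0, 0.0]
contact_force: [-0.2, -0.2, -0.1]
gripper_width: 54.8
grasp_force: 0.0
```

Emit:
step_arm(motion=[{"dr":[0,0,0],"slide":[0,0,-5],"jaw":55},{"dr":[0,0,0],"slide":[0,0,-15],"jaw":55},{"dr":[0,0,0],"slide":[0,0,-30],"jaw":55},{"dr":[0,0,0],"slide":[0,0,-50],"jaw":55},{"dr":[0,0,0],"slide":[0,0,-75],"jaw":55},{"dr":[0,0,0],"slide":[0,0,-100],"jaw":55},{"dr":[0,0,0],"slide":[0,0,-120],"jaw":55},{"dr":[0,0,0],"slide":[0,0,-120],"jaw":55}])

```text
clock: 13.4
position: [537.3, 133.8, 197.8]
ee_rot: [0.991, -0.131, 0.002, -0.002]
contact_force: [0.2, -0.1, 0.1]
gripper_width: 55.1
grasp_force: 0.0
```

```bash
python3 - <<'E'
from h import *
b=optics.get_image("scene");s=arm.read_state();print(s["position"],s["contact_force"],s["gripper_width"])
cv2.imwrite("pics/c7.png",cv2.resize(b[110:330,160:370],None,fx=2.7,fy=2.7,interpolation=cv2.INTER_CUBIC))
E
```

```text
[536.44283504 133.44692933 196.20977154] [ 0.90512956  0.39446594 -1.46860694] 55.05729515186776
```

View pics/c7.png

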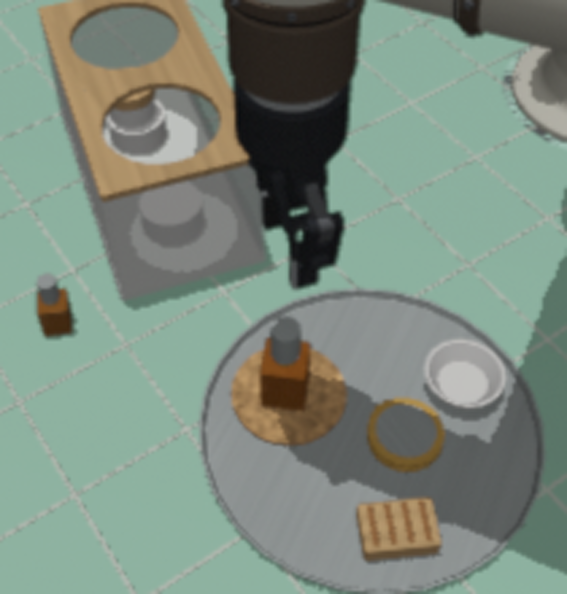

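The flask stands upright and free on the coaster, foot at about (265.5,254) against the coaster centre at (267,256). The jar and the tray things haven't moved, and the gripper is clear.

```bash
python3 -c "
from bench import arm
print(arm.job_done())"
```

```text
the job is handed in; nothing more can be done
None
```

The flask was lifted out through the port and set upright on the coaster, close to its centre, then released; I handed the job in at about 13.5 s, and the hand-in call returned no verdict.

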